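# Interleave and stack clay tiles in a corner jig

## Task

One clay tile already lies in the stacking jig, against its adjustable end stop. Slide the plywood separator from the low ledge onto that tile and push it fully home until it bears on the end stop; then slide the other tile from the high ledge on top of it, snug against the long fence, and push it fully home against the end stop too, so that the separator and the tile lie square above one another. Feel for the end stop, push firmly but gently, and leave everything else alone.

Things in the scene. Friction and masses are not known exactly. Their poses are not given: they have to be found in the camera images.
- jig: grey stepped stacking jig, fixed; place and yaw vary; x points away from the robot, y left. Origin at table height; a 120 mm tile against the fence is centred at jig x = 0. In its frame the bed (top 20 mm over the table) spans x -60..66, y -108..66 mm; on it lies a 120 x 120 x 12 mm clay tile, against the end stop. A sheet there has 6 mm play in x between fence and high ledge's riser
- low_ledge (a point): centre of the top of the low ledge left of the bed, 33.5 mm over the table (1.5 mm above the lower tile's top); the ledge spans jig x -60..125, y 66..270 mm, but the high ledge covers its corner at x over 66, y under 95 mm
- high_ledge (a point): centre of the top of the high ledge beyond the bed, 41.5 mm over the table (1.5 mm above the top of a separator lying on the lower tile); the ledge spans jig x 66..245, y -108..95 mm
- fence: long aluminium fence, 55 mm high over the table and 12 mm thick, on the robot's side of the jig (jig x = -60 mm), running along the bed and the low ledge (jig y -120..270 mm); origin on its inner face, which looks along jig +x, at table height
- stop_rail: low dark steel rail, 14 x 110 x 36 mm, at the far right edge of the jig, fixed. On it slides the end stop: an aluminium wall along jig x (-60..257 mm), top 58 mm over the table. It was clamped by hand with its left face somewhere from jig y = -60 to -106 mm: its place is not measured, see or feel it. Origin: jig x = 245, y = -65 mm, at table height, axes as the jig's
- separator: plywood separator sheet, 120 x 120 x 8 mm, 0.05 to 0.11 kg, lying somewhat askew on the low ledge; origin at the centre of its underside, z up, x and y along its sides. Home: underside 32 mm above the table on the lower tile
- next_tile: unglazed grey-brown clay tile, 120 x 120 x 12 mm, 0.24 to 0.48 kg; origin at the centre of its underside, z up, x and y along its sides; lying somewhat askew on the high ledge. Home: underside 40 mm above the table on the separator
- mug_a: bystander: clay mug, 76 mm across, 75 mm high, standing on the table in the nook behind the low ledge; origin under its centre
- mug_b: bystander: clay mug, 80 mm across, 85 mm high; origin under its centre
- teapot: bystander: clay teapot, 150 mm across its foot, 101 mm high, spout towards its +y, handle to -y; origin under its centre
- bucket: bystander: white plastic bucket, 198 mm across, 140 mm high; origin under its centre
- roller: bystander: wooden rolling pin, 250 mm long along its x, 44 mm thick; origin under its middle
- batten: bystander: flat wooden batten, 200 x 32 x 10 mm, long along its x; origin under its centre
- flask: bystander: clear drinking bottle, 64 mm across, 170 mm high; origin under its centre
Mind the look-alikes: they are no part of the job. Of the things that look like the next_tile, the larger one is meant.

How it is judged:
On the way, in this order (a step that is already met when the one before it is completed fails the run):
1. the separator lies on the lower tile in the bed and bears on the end stop (over 3.5 N), the next tile still on its ledge (y of separator in the frame of jig between -0.049 and 0.005 m and x of separator in the frame of jig between -0.0075 and 0.0075 m and z of separator in the frame of jig between 0.03 and 0.034 m and angle between the x axis of separator and the x axis of jig, either way round below 0.035 rad and contact force between separator and stop_rail above 3.5 N and x of next_tile in the frame of jig above 0.1 m), for 0.02 s.
2. the next tile lies on the separator, within 4 mm of the fence, and bears on the end stop (over 2 N) (x of next_tile in the frame of jig between -0.004 and 0.004 m and z of next_tile in the frame of jig between 0.038 and 0.042 m and angle between the x axis of next_tile and the x axis of jig, either way round below 0.035 rad and contact force between next_tile and stop_rail above 2 N), for 0.02 s.
At the end, for the whole second after the job is handed in: the separator lies on the lower tile in the bed (its centre between jig y = -49 and 5 mm) and the next tile on the separator, at rest, both within 3 mm of touching the fence, their centres within 3 mm of one another, square to the jig within 2 degrees and at their heights within 2 mm (x of separator in the frame of jig between -0.003 and 0.003 m and x of next_tile in the frame of jig between -0.003 and 0.003 m and z of separator in the frame of jig between 0.03 and 0.034 m and z of next_tile in the frame of jig between 0.038 and 0.042 m and y of separator in the frame of jig between -0.049 and 0.005 m and horizontal distance between separator and next_tile below 0.003 m and angle between the x axis of each of separator, next_tile and the x axis of jig, either way round below 0.035 rad and linear speed of each of next_tile, separator below 0.01 m/s).
It fails at once if a tile or the separator is rammed (over 30 N against the fence or the end stop) (contact force between any of separator, next_tile and fence above 30 N or contact force between any of separator, next_tile and stop_rail above 30 N).
It fails at once if the next tile or the separator tips over 20 degrees (angle between any of separator, next_tile's own z axis and vertical above 0.35 rad).
It fails at once if a bystander is moved by more than 25 mm (distance of any of mug_a, mug_b, teapot, bucket, roller, batten, flask from where it was at the start of the episode above 0.025 m).
It also fails if it takes over 72 s, if anything falls off the work surface, if the arm or the gripper's body presses on something with over 40 N, if the wrist force passes 120 N, or if a joint passes its speed limit or range.

## Robot

A 6-joint arm with a two-finger parallel gripper is mounted at the origin on the work surface. World frame = base frame: x ahead of the robot, y to its left, z up, the work surface at z = 0. Lengths are in m, angles in rad, forces in N, time in s.
With the tool pointing down it reaches from about 0.35 to 0.775 m from the base axis. Payload 7.3 kg.
Tool frame: the origin (TCP) lies between the finger pads; the fingertips stand 14 mm ahead of it and the grasp point (between the pads) lies 5 mm behind it; z points along the fingers, y is the line along which they close (so a half turn about z gives the same grasp; the last joint's range is limited). The gripper opens to 92 mm and grips with 3 to 60 N. Pads are 19 mm wide; open, the fingers measure 130 mm over their backs; the gripper's body (75 mm by 190 mm) begins 47 mm behind the grasp point.
Start: joints at [-1.387, 0.342, 1.524, -0, 1.275, -0.146], TCP at [0.17, -0.497, 0.206] pointing down, gripper open.
Joint ranges: [-2.53, 2.53], [-0.77, 2.02], [0.04, 2.7], [-1, 4.14], [0.28, 2.66], [-3.11, 3.11]. Speed limits (rad/s): [2.57, 2.57, 3.14, 3.14, 3.14, 3.14].

## Interface

Orientations are given as [roll, pitch, yaw] about the fixed x, y, z axes, in that order (R = Rz(yaw) Ry(pitch) Rx(roll)).
In Python, from cell import robot, eyes gives the robot as it stands. The module is installed in compiled form; this text tells all that it offers.
- The arm moves only by the shell command python3 -m handwheel 'ROWS' [FORCE]. ROWS is JSON, one flat list of numbers, 5 for each row, row after row: the shift along the world's x, y, z in mm, then the turn about the world's z in rad, then the opening, from 0 (shut) to 1 (fully open). In form: [x, y, z, spin, jaw, x, y, z, spin, jaw, ...]. A call has 1 to 8 rows; each row shifts and turns the commanded pose from where the row before left it; what a row does not reach is not made up. A row lasts 1/10 s, in which the tool goes at most 50 mm and 8.59 degrees, less where a joint would pass 70% of its speed; a pose out of reach is approached as far as the arm can. A call with a gripper value outside its range is refused whole. The fingers move at their own pace and stop on an object; FORCE is the grip in N (left out, the last holds). Time passes only in rows, so rows that do not move let the fingers close. It gives the time, the measured TCP pose, the force, the opening and the grip force at its end, in the units of the state.
- robot.observe(): the state, without advancing time (a new reading comes with each control period).
- eyes.read_camera(name): name is "scene" or "side" or "wrist"; returns (picture, depth): 480x640x3 uint8, blue, green, red; 480x640 float32, m along the optical axis (not along the pixel's ray), 0 where there is no reading.
- eyes.calibration(name): a dict with "fx", "fy", "cx", "cy" (pixels), "world_to_cam" (4x4, takes a point from world to camera coordinates). Camera axes: x right, y down, z forward; pixel columns grow to the right and rows downward; lengths in m; the calibration is good to about 2 mm. A picture is of the moment at which its call begins: read the wrist's pose just before it. calibration takes no time and is no camera call; for the wrist camera it gives the pose at the moment of the call.
- robot.hand_in(): hands the job in; it is judged then, once.
The state is a dict: "time": time; "qpos": joint angles; "qvel": joint speeds; "joint_efforts": joint torques, N m; "tool_pos": TCP position; "tool_rot": TCP orientation; "contact_force": force on the tool from outside, world axes, zero at the start; "torque": the same for the moment, N m; "opening": finger opening in m; "grip_force": force on a finger pad.
Only numpy, scipy, OpenCV 4.12 (cv2) and the standard library are available. Lean on these libraries where they do the work, as an engineer would, in place of code of your own. Each camera call takes 0.05 s, during which the arm holds its last target. There are 200 camera calls.

## Working session

There is one attempt and no reset: what is moved stays moved. The work goes in short steps, Python scripts to look and compute and a shell command to move; the robot and the scene stay as the last step left them, time stands still between calls to the robot, and variables do not carry over. Pictures are saved under pics/ and viewed, at most 10 in all, crops included, and the job is handed in when it is done.

```bash
mkdir -p pics
cat > h.py <<'E'
import numpy as np, cv2
from cell import robot, eyes
def cloud(name):
    c=eyes.calibration(name); im,d=eyes.read_camera(name)
    v,u=np.mgrid[:480,:640]
    P=np.stack([(u-c['cx'])/c['fx']*d,(v-c['cy'])/c['fy']*d,d,np.ones_like(d)],-1)
    W=P@np.linalg.inv(c['world_to_cam']).T
    W=W[...,:3].copy(); W[d==0]=np.nan
    return im,d,W,c
E
python3 - <<'E'
from h import *
s=robot.observe();print(s['time'],s['tool_pos'],s['tool_rot'],s['opening'])
for n in ['scene','side']:
    im,d,W,c=cloud(n); cv2.imwrite(f'pics/{n}0.png',im); np.savez(f'{n}0.npz',im=im,d=d,W=W,w=c['world_to_cam'],k=[c['fx'],c['fy'],c['cx'],c['cy']])
    print(n,np.linalg.inv(c['world_to_cam'])[:3,3],c['fx'])
E
```

```text
0.0 [ 0.16997265 -0.4962538   0.20521756] [-3.14001767e+00 -2.36821868e-04  3.29837909e-01] 0.0913553779377895
scene [ 1.53349187 -0.08682639  0.7632595 ] 464.8829761150984
side [0.46202444 1.40415464 0.9550121 ] 615.5561369980146
```

View pics/scene0.png

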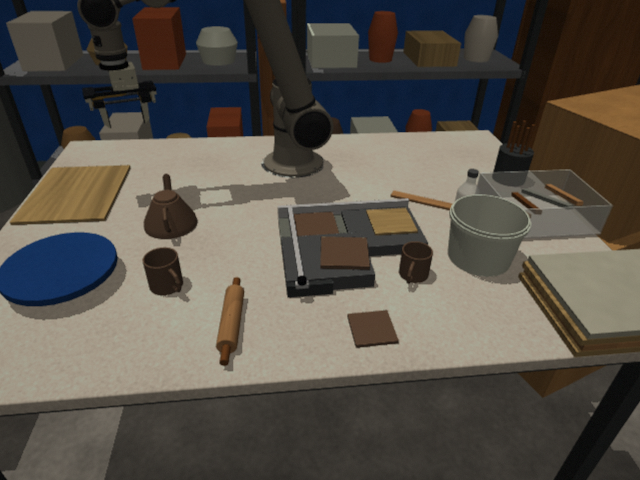

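View pics/side0.png

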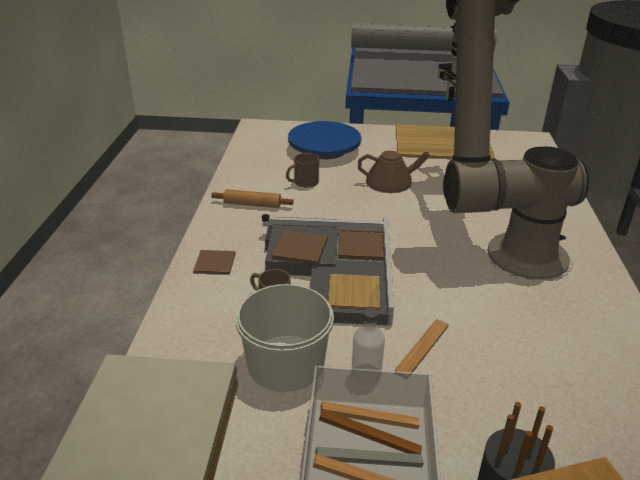

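The scene view shows the jig at (350,245), the plywood separator at (392,220) on the low ledge and the lower tile at (318,223). There are two candidates for the next tile: the sheet at (345,252) on the high ledge, and the one at (373,328) on the table, a look-alike. The first fits because it lies on the high ledge and looks larger. I'll measure both and confirm in a crop.

```bash
cat > m.py <<'E'
from h import *
def ray(u,v,z,w,k):
    T=np.linalg.inv(w); d=T[:3,:3]@np.array([(u-k[2])/k[0],(v-k[3])/k[1],1]); o=T[:3,3]
    return (o+d*(z-o[2])/d[2])[:2]
def seeds(n): return {'scene':{'sep':(392,220,.0415),'next':(345,250,.0535),'small':(373,328,.006),'lower':(316,222,.032)},
 'side':{'sep':(355,292,.0415),'next':(300,246,.0535),'small':(215,262,.006),'lower':(362,245,.032)}}[n]
def sheet(im,W,w,k,u,v,z,tol=22):
    m=np.zeros((482,642),np.uint8); b=cv2.GaussianBlur(im,(3,3),0)
    cv2.floodFill(b.copy(),m,(u,v),0,(tol,)*3,(tol,)*3,4|(255<<8)|cv2.FLOODFILL_MASK_ONLY|cv2.FLOODFILL_FIXED_RANGE)
    m=cv2.morphologyEx(m[1:-1,1:-1],cv2.MORPH_CLOSE,np.ones((3,3)))
    m=cv2.morphologyEx(m,cv2.MORPH_OPEN,np.ones((5,5)))
    c=max(cv2.findContours(m,0,1)[0],key=cv2.contourArea)[:,0]
    q=np.array([ray(a,b,z,w,k) for a,b in c],np.float32)
    zz=W[m>0][:,2]
    return m,c,cv2.minAreaRect(q*1000),np.nanmedian(zz)
E
python3 - <<'E'
from m import *
for n in ['scene','side']:
    f=np.load(n+'0.npz'); im,W,w,k=[f[x] for x in ('im','W','w','k')]; vis=im.copy()
    for s,(u,v,z) in seeds(n).items():
        m,c,r,zz=sheet(im,W,w,k,u,v,z); cv2.drawContours(vis,[c[:,None]],-1,(0,255,0),1)
        print(n,s,np.round(r[0],1),np.round(r[1],1),round(r[2],1),'zmed',zz.round(4))
    # fence tops: z 0.049..0.062
    reg=(W[...,2]>.050)&(W[...,2]<.063)&(W[...,0]>.3)&(W[...,0]<.9)&(abs(W[...,1])<.35)
    vis[reg]=(vis[reg]*.5+np.array([128,0,0])).astype(np.uint8)
    x0,x1,y0,y1=(250,450,190,350) if n=='scene' else (180,420,200,340)
    cv2.imwrite(f'pics/{n}c.png',cv2.resize(vis[y0:y1,x0:x1],None,fx=3.2,fy=3.2,interpolation=2))
E
```

```text
scene sep [461.7 249.8] [114.6 117.8] 0.9 zmed 0.0441
scene next [546.4 144.4] [307.7 332.7] 1.8 zmed 0.0424
scene small [829.4 121.2] [92.4 93. ] 2.2 zmed 0.011
scene lower [516.5 151.4] [317.1 342.8] 1.8 zmed 0.0424
side sep [466.4 253.6] [116.4 116.9] 0.7 zmed 0.0386
side next [542.4 138.1] [299.1 314.3] 1.8 zmed 0.0346
side small [833.4 124.1] [94.6 89. ] 5.7 zmed 0.0063
side lower [545.8  41.9] [304.8 189.7] 1.8 zmed 0.0347
```

View pics/scenec.png

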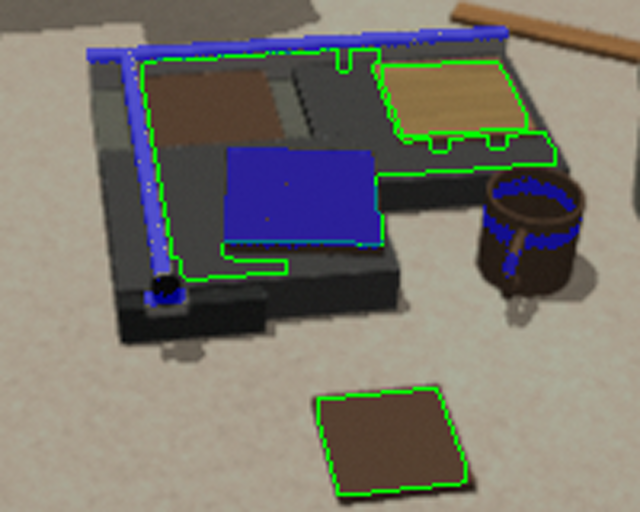

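View pics/sidec.png

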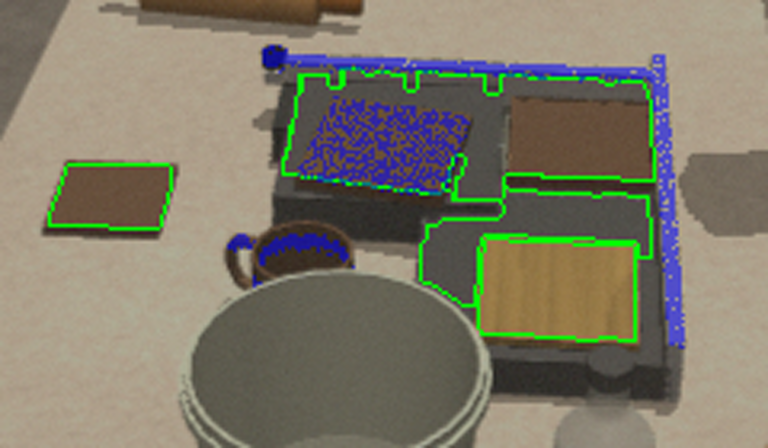

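The small tile on the table measures about 92 mm, so it is the look-alike. The larger one on the high ledge, at scene (345,252), is the one meant. Next I'll measure the fence and stop lines and both brown tiles.

```bash
cat > m2.py <<'E'
from m import *
def hue(im):
    b,g,r=[im[...,i].astype(float) for i in range(3)]; return (r-b)/(r+b+20)
def brown(im,W,w,k,u,v,z,th=.17,op=3):
    m=((hue(cv2.GaussianBlur(im,(3,3),0))>th)*255).astype(np.uint8)
    m=cv2.morphologyEx(m,cv2.MORPH_OPEN,np.ones((op,op)))
    n,l=cv2.connectedComponents(m,connectivity=4); m=(l==l[v,u]).astype(np.uint8)
    c=max(cv2.findContours(m,0,1)[0],key=cv2.contourArea)[:,0]
    q=np.array([ray(a,b,z,w,k) for a,b in c],np.float32)
    return c,cv2.minAreaRect(q*1000)
E
python3 - <<'E'
from m2 import *
for n in ['scene','side']:
    f=np.load(n+'0.npz'); im,W,w,k=[f[x] for x in ('im','W','w','k')]
    for s,(u,v,z) in seeds(n).items():
        print(n,s,hue(im)[v,u].round(2))
        c,r=brown(im,W,w,k,u,v,z); print('  ',np.round(r[0],1),np.round(r[1],1),round(r[2],1),'px',c.min(0),c.max(0))
    g=hue(im); 
    # bright low-sat fence tops re-projected on their plane; region by depth z
    dz=.0025 if n=='scene' else -.003
    reg=(W[...,2]-dz>.050)&(W[...,2]-dz<.062)&(im.max(-1)>90)
    vs,us=np.where(reg)
    for nm,z,box in [('fence',.055,(.35,.45,-.02,.36)),('stop',.058,(.45,.68,-.02,.12))]:
        q=np.array([ray(a,b,z,w,k) for a,b in zip(us,vs)])
        q=q[(q[:,0]>box[0])&(q[:,0]<box[1])&(q[:,1]>box[2])&(q[:,1]<box[3])]*1000
        vx,vy,x,y=cv2.fitLine(q.astype(np.float32),cv2.DIST_HUBER,0,.01,.01).ravel()
        res=(q-[x,y])@np.array([-vy,vx]); t=(q-[x,y])@np.array([vx,vy])
        print('  ',nm,len(q),'pt',x.round(1),y.round(1),'ang',np.degrees(np.arctan2(vy,vx)).round(2),'width',np.percentile(res,[2,50,98]).round(1),'t',t.min().round(),t.max().round())
E
```

```text
scene sep 0.31
   [464.4 249.2] [131.2 122.8] 0.9 px [366 208] [417 234]
scene next 0.24
   [614.3  92.2] [118.7 128.5] 83.5 px [321 237] [368 268]
scene small 0.23
   [830.9 122. ] [96.5 92.5] 2.6 px [348 311] [397 345]
scene lower 0.25
   [445.7  35.9] [108.7 112.4] 1.2 px [295 212] [337 234]
   fence 356 pt 379.6 148.8 ang -88.34 width [-8.3  0.   8.7] t -173.0 168.0
   stop 8 pt 622.9 47.0 ang 1.93 width [-4.5  0.   4.5] t -71.0 43.0
side sep 0.33
   [465.7 256.6] [120.7 129.1] 1.1 px [328 273] [379 308]
side next 0.23
   [611.7 103.2] [130.6 119.2] 82.3 px [273 231] [326 263]
side small 0.22
   [833.8 125.1] [92.8 98. ] 2.4 px [194 250] [234 272]
side lower 0.23
   [454.7  45.2] [116.9 127.8] 2.0 px [339 231] [383 258]
   fence 439 pt 384.7 168.3 ang -88.04 width [-6.5  0.  42.2] t -163.0 190.0
   stop 825 pt 608.3 75.6 ang 31.9 width [-99.9   0.   53.5] t -175.0 76.0
```

```bash
python3 -m handwheel '[15,40,22,-0.03,1,15,40,22,-0.03,1,20,42,10,-0.03,1,20,42,10,-0.03,1,20,42,10,-0.03,1,20,42,10,-0.03,1,20,42,10,-0.02,1,20,42,10,-0.02,1]'
python3 -m handwheel '[20,42,8,-0.02,1,20,42,8,-0.02,1,20,42,8,-0.02,1,20,42,8,-0.02,1,20,42,8,0,1,20,42,5,0,1,10,10,0,0,1,0,0,0,0,1]'
python3 - <<'E'
from h import *
im,d,W,c=cloud('wrist'); cv2.imwrite('pics/w1.png',im); np.savez('w1.npz',im=im,d=d,W=W,w=c['world_to_cam'],k=[c['fx'],c['fy'],c['cx'],c['cy']])
E
```

```text
time: 0.9
tool_pos: [0.3202, -0.1628, 0.3102]
tool_rot: [3.142, -0.0, 0.108]
contact_force: [1.6, -1.4, -0.2]
opening: 0.0919
grip_force: 0.0
time: 1.7
tool_pos: [0.4505, 0.0984, 0.354]
tool_rot: [3.141, 0.002, 0.033]
contact_force: [-0.6, 0.4, 0.4]
opening: 0.0917
grip_force: 0.0
```

View pics/w1.png

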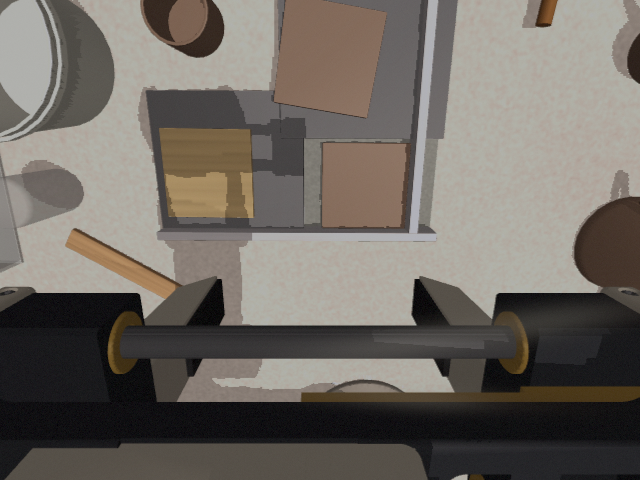

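The wrist view shows everything clearly: fence along row 236 (cols 160-435), end stop around col 420, lower tile at (365,185), separator at (207,173), next tile at (330,55). I'll compute the positions from it.

```bash
cat > jig.py <<'E'
from m2 import *
def edge(im,w,k,p0,p1,z,n=40,half=7,sgn=1):
    """bright->dark edge near the segment p0-p1 (px), sampled across; returns fitted line on plane z (mm)"""
    g=cv2.cvtColor(im,6).astype(np.float32); p0,p1=np.array(p0,float),np.array(p1,float); d=(p1-p0)/np.linalg.norm(p1-p0); nn=np.array([-d[1],d[0]])*sgn
    s=np.arange(-half,half+.1,.25); pts=[]
    for t in np.linspace(0,1,n):
        q=p0+(p1-p0)*t+nn*s[:,None]
        v=cv2.remap(g,q[:,0].astype(np.float32)[None],q[:,1].astype(np.float32)[None],1)[0]
        gr=np.gradient(cv2.GaussianBlur(v[None],(9,1),2)[0]); pts.append(ray(*q[np.argmin(gr)],z,w,k)*1000)
    vx,vy,x,y=cv2.fitLine(np.array(pts,np.float32),cv2.DIST_HUBER,0,.01,.01).ravel()
    r=(np.array(pts)-[x,y])@[-vy,vx]
    return (x,y),np.degrees(np.arctan2(vy,vx)),np.median(abs(r))
E
python3 - <<'E'
from jig import *
f=np.load('w1.npz'); im,W,w,k=[f[x] for x in ('im','W','w','k')]
print('cam',np.linalg.inv(w)[:3,3],k)
for s,(u,v,z) in {'sep':(207,173,.0415),'next':(330,55,.0535),'lower':(365,185,.032)}.items():
    c,r=brown(im,W,w,k,u,v,z); print(s,np.round(r[0],1),np.round(r[1],1),round(r[2],1),'px',c.min(0),c.max(0),'z',np.nanmedian(W[v-3:v+4,u-3:u+4,2]).round(4))
g=cv2.cvtColor(im,6)
print('col210',g[222:246,210],'col 330',g[222:246,330]);print('row100',g[100,405:440],'row 60',g[60,405:445])
print('z fence',W[228:242,270,2].round(3)); print('z stop r100',W[100,408:440,2].round(3))
# tall things near
T=(W[...,2]>.06)&(W[...,2]<.2)&(W[...,1]>.33)
print('tall y>.33', [ (a.round(2)) for a in (np.nanmin(W[T],0),np.nanmax(W[T],0))])
for n in ['side','scene']:
    q=np.load(n+'0.npz')['W']; m=(q[...,2]>.08)&(q[...,2]<.2)&(q[...,1]>.25)&(q[...,1]<.6)&(q[...,0]>.35)&(q[...,0]<.8); 
    h=np.round(q[m][:,:2]/.04).astype(int); uq,ct=np.unique(h,axis=0,return_counts=True); print(n,[(round(a*.04,2),round(b*.04,2),int(c)) for (a,b),c in zip(uq,ct) if c>15])
E
```

```text
cam [0.52847355 0.10111213 0.53255664] [358.63555221 358.63555221 317.69716401 236.43516435]
sep [463.3 248.5] [119.4 120.4] 1.0 px [159 128] [253 217] z 0.0413
next [304.8  91.2] [ 732.6 1121.9] 1.9 px [0 0] [639 479] z 0.0537
lower [294.7  90.7] [ 765.5 1172.3] 1.9 px [0 0] [639 479] z 0.0317
col210 [ 95  73  66  66  67  68  78  83  82  84 107 126 125 124 126 126 126 123
 113 127 129 129 129 129] col 330 [113 112 111 112 110  73  74  84  82  81  91 176 177 176 176 176 178 175
 177 171 172 172 171 172]
row100 [106 106 105 106 105 105 104 106 105  78  68  70  72  72  72 164 176 177
 178 178 178 177 177 176 129 106 106 106 108 104 108 106 106 106 106] row 60 [102 102 103 103 103 102 102 103 101 104 103  78  67  66  69  73  75  66
 154 175 177 177 177 177 177 177 177 161 117 104 103 102 103 103 104 103
 103 102 103 103]
z fence [0.033 0.038 0.043 0.05  0.055 0.056 0.055 0.055 0.056 0.053 0.056 0.055
 0.055 0.   ]
z stop r100 [0.04  0.042 0.044 0.042 0.042 0.041 0.04  0.042 0.041 0.048 0.052 0.057
 0.057 0.058 0.058 0.058 0.058 0.057 0.057 0.058 0.057 0.042 0.042 0.043
 0.042 0.042 0.04
[... 1533 characters left out ...]
.float64(0.4), 113), (np.float64(0.52), np.float64(0.44), 273), (np.float64(0.52), np.float64(0.48), 331), (np.float64(0.52), np.float64(0.52), 289), (np.float64(0.56), np.float64(0.36), 34), (np.float64(0.56), np.float64(0.4), 19), (np.float64(0.56), np.float64(0.52), 197), (np.float64(0.56), np.float64(0.56), 157), (np.float64(0.6), np.float64(0.36), 151), (np.float64(0.6), np.float64(0.56), 208), (np.float64(0.64), np.float64(0.36), 157), (np.float64(0.64), np.float64(0.4), 153), (np.float64(0.64), np.float64(0.56), 50), (np.float64(0.68), np.float64(0.4), 328), (np.float64(0.68), np.float64(0.44), 363), (np.float64(0.68), np.float64(0.48), 261), (np.float64(0.68), np.float64(0.52), 115)]
```

```bash
cat > meas.py <<'E'
from jig import *
# jig frame from fence inner edge + sheets expressed in it
def meas(f,sd,fe=None,th=.10):
    im,W,w,k=[f[x] for x in ('im','W','w','k')]
    out={}
    for s,(u,v,z) in sd.items():
        c,r=brown(im,W,w,k,u,v,z,th); out[s]=r; print(s,'c',np.round(r[0],1),'size',np.round(r[1],1),'ang',round(r[2],2),'px',c.min(0),c.max(0))
    return out
E
python3 - <<'E'
from meas import *
f=np.load('w1.npz'); im,W,w,k=[f[x] for x in ('im','W','w','k')]
print(hue(im)[185,365],hue(im)[55,330],hue(im)[110,200])
meas(f,{'sep':(207,173,.0415),'next':(330,55,.0535),'lower':(365,185,.032)})
for nm,p0,p1,z,sg in [('fence in',(175,232.5),(405,233),.055,-1),('stop left',(420,100),(413,215),.058,1),('stop left2',(425.5,20),(421,85),.058,1)]:
    e=edge(im,w,k,p0,p1,z,sgn=sg,half=5); print(nm,np.round(e[0],1),round(e[1],2),round(e[2],2))
print('ledge left end px row200',cv2.cvtColor(im,6)[205,145:170], 'riser row 150 cols',cv2.cvtColor(im,6)[132:145,340])
print('ledge left',ray(151,110,.0335,w,k)*1000,ray(160,225,.0335,w,k)*1000,'riser top',ray(340,137.5,.0415,w,k)*1000,'bed left (ledge edge)',ray(303.5,180,.0335,w,k)*1000)
E
```

```text
0.16205533596837945 0.1652892561983471 0.01910828025477707
sep c [463.4 248.6] size [121.1 121.9] ang 1.09 px [159 127] [254 217]
next c [609.7  91.6] size [120.1 120.2] ang 82.64 px [274   0] [386 117]
lower c [451.9  33.5] size [119.6 120.2] ang 1.27 px [322 142] [410 228]
fence in [389.4 107.3] -88.27 0.28
stop left [490.6 -25.8] 1.6 0.13
stop left2 [617.9 -22.3] 1.57 0.16
ledge left end px row200 [174 174 176 176 175 176 173 171 171 171 171 141 129 128 114  77  68  68
  65  67  67  66  85  96  98] riser row 150 cols [104 107 106 107 106 105  96 123 126 126  79 113 119]
ledge left [543.53768954 320.92448599] [386.97933999 323.90300941] riser top [517.0861902   71.44922362] bed left (ledge edge) [458.42013912 118.70004791]
```

```bash
python3 -m handwheel '[25,38,0,0,0.65,25,38,0,0,0.65,25,38,0,0,0.65,25,38,0,0,0.65,0,0,-50,0,0.65,0,0,-50,0,0.65,0,0,-50,0,0.65,0,0,-50,0,0.65]'
python3 -m handwheel '[0,0,-50,0,0.65,0,0,-30,0,0.65,0,0,-14,0,0.65,0,0,-10,0,0.65,0,0,0,0,0.65,0,0,0,0,0.65]'
```

```text
time: 2.55
tool_pos: [0.5498, 0.2467, 0.1533]
tool_rot: [3.141, 0.0, 0.028]
contact_force: [0.8, 0.8, -0.8]
opening: 0.0598
grip_force: 0.0
time: 3.15
tool_pos: [0.5512, 0.2492, 0.0526]
tool_rot: [-3.141, -0.003, 0.029]
contact_force: [-0.1, 0.6, 0.6]
opening: 0.0597
grip_force: 0.0
```

```bash
python3 -m handwheel '[0,0,-2,0,0.65,-6,0,0,0,0.65,-5,0,0,0,0.65,-5,0,0,0,0.65,-4,0,0,0,0.65,-3,0,0,0,0.65,-3,0,0,0,0.65,0,0,0,0,0.65]'
python3 -m handwheel '[-2,0,0,0,0.65,-2,0,0,0,0.65]'
python3 -m handwheel '[-2,0,0,0,0.65,-2,0,0,0,0.65]'
python3 - <<'E'
from meas import *
im,d,W,c=cloud('wrist'); f=dict(im=im,W=W,w=c['world_to_cam'],k=[c['fx'],c['fy'],c['cx'],c['cy']]); cv2.imwrite('pics/w2.png',im)
E
```

```text
time: 3.95
tool_pos: [0.5236, 0.2493, 0.0489]
tool_rot: [3.141, 0.0, 0.03]
contact_force: [-0.3, 0.2, 0.3]
opening: 0.0596
grip_force: 0.0
time: 4.15
tool_pos: [0.52, 0.2493, 0.0489]
tool_rot: [3.142, -0.0, 0.03]
contact_force: [-0.4, 0.2, -0.2]
opening: 0.0593
grip_force: 0.0
time: 4.35
tool_pos: [0.5159, 0.2493, 0.0489]
tool_rot: [3.141, 0.0, 0.03]
contact_force: [-0.7, 0.7, -0.1]
opening: 0.0594
grip_force: 0.0
```

View pics/w2.png

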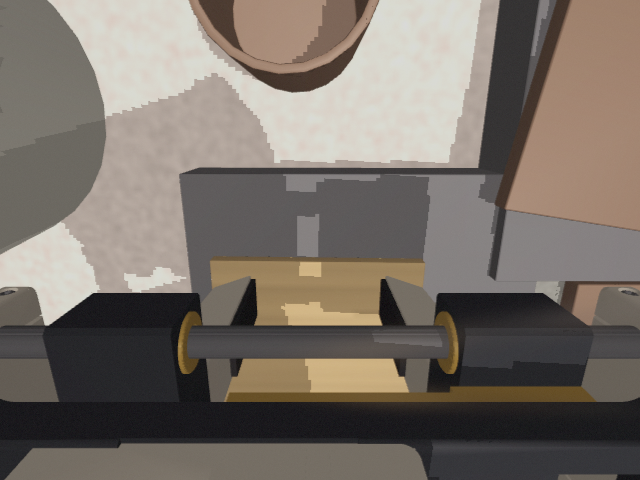

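Run:
```python
from m2 import *
c=eyes.calibration('wrist');w=c['world_to_cam'];k=[c['fx'],c['fy'],c['cx'],c['cy']]
print('edge',ray(317,258,.0415,w,k),ray(211,258,.0415,w,k),ray(424,261,.0415,w,k))
t=robot.observe()['tool_pos'];print(t)
for dx in(-.0095,0,.0095):
  for dy in (-.03,.03):
    p=w@np.array([t[0]+dx,t[1]+dy,t[2]-.014,1]);print(dx,dy,p[0]/p[2]*k[0]+k[2],p[1]/p[2]*k[1]+k[3])
```

```text
edge [0.5247348  0.25014926] [0.52297624 0.3086361 ] [0.52474902 0.19092462]
[0.51551713 0.24924916 0.04887447]
-0.0095 -0.03 368.8519254627285 285.6134392322338
-0.0095 0.03 266.2816082540127 282.7756972571914
0 -0.03 370.0204224665066 270.52908427282205
0 0.03 266.09180970645843 267.6178985578758
0.0095 -0.03 371.220272115605 255.03999192050384
0.0095 0.03 265.8969063152098 252.05241395101524
```

Run:
```python
from h import *
im,d,W,c=cloud('wrist')
t=robot.observe()['tool_pos'];print(t)
for u,v in [(215,300),(230,292),(245,287),(250,284),(252,290),(250,310),(247,340),(240,360),(390,290),(388,300),(400,292),(415,300),(420,320),(430,270),(300,265),(300,290),(300,310)]:
    print((u,v),d[v,u].round(4),((W[v,u]-t)*1000).round(1),W[v,u,2].round(4))
```

```text
[0.51571326 0.24928323 0.04892097]
(215, 300) 0.1461 [ 9.4 42.3 46.3] 0.0952
(230, 292) 0.1533 [ 9.5 38.  38.8] 0.0877
(245, 287) 0.159 [ 9.2 32.7 32.9] 0.0818
(250, 284) 0.166 [ 7.7 31.8 26.1] 0.0751
(252, 290) 0.1642 [ 5.8 30.5 28.6] 0.0775
(250, 310) 0.1573 [ 0.4 29.9 37.4] 0.0863
(247, 340) 0.0864 [ 28.3  18.  103.2] 0.1521
(240, 360) 0.1379 [-8.6 29.8 60.4] 0.1093
(390, 290) 0.1596 [  9.6 -31.7  32.7] 0.0816
(388, 300) 0.1514 [  9.1 -29.2  41.4] 0.0904
(400, 292) 0.1531 [ 11.7 -34.6  38.9] 0.0878
(415, 300) 0.1473 [ 11.3 -39.5  45.1] 0.0941
(420, 320) 0.1312 [ 11.6 -36.9  61.9] 0.1108
(430, 270) 0.2088 [  0.5 -65.2 -15.7] 0.0333
(300, 265) 0.199 [ 4.7 10.2 -7.3] 0.0417
(300, 290) 0.2025 [-10.1   9.9  -6.5] 0.0424
(300, 310) 0.2075 [-23.4   9.8  -7.7] 0.0413
```

Run:
```python
from h import *
im,d,W,c=cloud('side'); im2,d2,W2,c2=cloud('scene')
a=cv2.resize(im[200:340,270:430],None,fx=2.5,fy=2.5,interpolation=2); b=cv2.resize(im2[140:280,330:490],None,fx=2.5,fy=2.5,interpolation=2)
cv2.imwrite('pics/s3.png',np.hstack([a,b]))
```

```text
(no output)
```

View pics/s3.png

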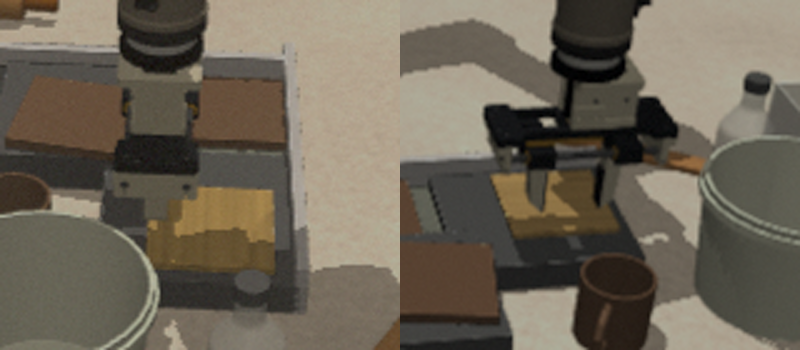

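Run:
```python
from h import *
for n in('scene','wrist'):
  c=eyes.calibration(n);w=c['world_to_cam']
  for y in(.217,.282):
   for z in(.035,.0415,.055,.075):
    p=w@np.array([.525,y,z,1]);print(n,y,z,(p[:2]/p[2]*[c['fx'],c['fy']]+[c['cx'],c['cy']]).round(1))
s=robot.observe();print(s['tool_pos'],s['tool_rot'],s['qpos'],s['contact_force'],s['opening'])
```

```text
scene 0.217 0.035 [384.3 235. ]
scene 0.217 0.0415 [384.6 233.1]
scene 0.217 0.055 [385.1 229. ]
scene 0.217 0.075 [385.8 222.8]
scene 0.282 0.035 [407.5 233.9]
scene 0.282 0.0415 [407.8 231.9]
scene 0.282 0.055 [408.5 227.9]
scene 0.282 0.075 [409.4 221.7]
wrist 0.217 0.035 [375.2 256.1]
wrist 0.217 0.0415 [376.9 260.1]
wrist 0.217 0.055 [381.1 269.3]
wrist 0.217 0.075 [388.3 285.5]
wrist 0.282 0.035 [261.1 252.9]
wrist 0.282 0.0415 [259.3 256.8]
wrist 0.282 0.055 [255.2 265.7]
wrist 0.282 0.075 [248.  281.6]
[0.51604109 0.24930193 0.04895903] [ 3.14151367e+00 -3.48825845e-05  2.98331214e-02] [ 3.16384577e-01  5.92907576e-01  1.58538675e+00 -1.04279514e-04
  9.63287196e-01  1.85740731e+00] [ 0.24055386 -1.22700312  0.1732172 ] 0.05930410658102085
```

Both views show the same thing. The visible fingertips end near z≈0.073, about 38 mm higher than the reported TCP implies, and the sheet hasn't moved. So I won't trust the stated tip offset. I'll back off the sheet and feel for the ledge instead.

```bash
python3 -m handwheel '[20,0,0,0,0.65,18,0,0,0,0.65,0,0,-15,0,0.65,0,0,-10,0,0.65,0,0,0,0,0.65]'
python3 -m handwheel '[0,0,-4,0,0.65,0,0,-2,0,0.65]'
python3 -m handwheel '[0,0,-2,0,0.65,0,0,0,0,0.65]'
```

```text
time: 5.05
tool_pos: [0.5525, 0.2488, 0.0221]
tool_rot: [3.14, 0.004, 0.03]
contact_force: [-0.7, -0.7, 0.0]
opening: 0.0596
grip_force: 0.0
time: 5.25
tool_pos: [0.554, 0.2494, 0.0181]
tool_rot: [3.142, -0.0, 0.03]
contact_force: [0.1, 0.3, -0.0]
opening: 0.0597
grip_force: 0.0
time: 5.45
tool_pos: [0.5539, 0.2493, 0.016]
tool_rot: [3.141, 0.0, 0.03]
contact_force: [0.1, 1.0, -0.9]
opening: 0.0594
grip_force: 0.0
```

```bash
for i in 1; do python3 -m handwheel '[0,0,-2,0,0.65,0,0,-1,0,0.65]'; done | grep -E 'pos|contact'
python3 -m handwheel '[0,0,-1,0,0.65,0,0,-1,0,0.65]'| grep -E 'pos|contact'
python3 -m handwheel '[0,0,-1,0,0.65,0,0,0,0,0.65]'| grep -E 'pos|contact'
python3 - <<'E'
from h import *
im,d,W,c=cloud('wrist'); t=robot.observe()['tool_pos'];print(t)
for u,v in [(215,300),(245,287),(250,284),(252,290)]: print((u,v),W[v,u].round(4))
for v in range(262,300,3): print(v,W[v,248].round(4),W[v,254].round(4))
E
```

```text
tool_pos: [0.5541, 0.2493, 0.013]
contact_force: [0.3, -0.4, 7.8]
tool_pos: [0.5542, 0.2493, 0.0129]
contact_force: [-6.9, -2.8, 20.5]
tool_pos: [0.5542, 0.2493, 0.0129]
contact_force: [-8.2, -3.5, 20.6]
[0.55417681 0.24933869 0.01286208]
(215, 300) [0.5637 0.2916 0.0593]
(245, 287) [0.5633 0.2822 0.0454]
(250, 284) [0.5622 0.281  0.0397]
(252, 290) [0.5601 0.2798 0.0415]
262 [0.5696 0.2834 0.0306] [0.5695 0.2806 0.0301]
265 [0.5689 0.283  0.0329] [0.5697 0.2799 0.0345]
268 [0.5677 0.2829 0.0336] [0.5677 0.2801 0.0335]
271 [0.5661 0.283  0.0335] [0.5664 0.2801 0.0339]
274 [0.5647 0.2829 0.0339] [0.5648 0.2801 0.0338]
277 [0.564  0.2826 0.0356] [0.563  0.2802 0.0332]
280 [0.5637 0.2821 0.0385] [0.562  0.28   0.0345]
283 [0.5622 0.2821 0.0385] [0.5615 0.2796 0.0369]
286 [0.5619 0.2816 0.0412] [0.5597 0.2798 0.0362]
289 [0.5623 0.2809 0.0451] [0.5592 0.2794 0.0384]
292 [0.5623 0.2803 0.0483] [0.5574 0.2795 0.0379]
295 [0.5622 0.2798 0.0509] [0.5559 0.2796 0.038 ]
298 [0.5611 0.2797 0.0515] [0.5545 0.2796 0.0382]
```

Contact with the ledge came at reported z=0.0129, so the tips are really about 20.6 mm above the reported TCP. They are 34.6 mm shorter than stated, and I'll work with the felt value. Next is the push towards the fence with the tips 2.5 mm above the ledge.

```bash
python3 -m handwheel '[0,0,5.5,0,0.65,-6,0,0,0,0.65,-6,0,0,0,0.65,-5,0,0,0,0.65,-5,0,0,0,0.65,-4,0,0,0,0.65,-4,0,0,0,0.65,0,0,0,0,0.65]'| grep -E 'pos|contact'
python3 -m handwheel '[-3,0,0,0,0.65,-2,0,0,0,0.65]'| grep -E 'pos|contact'
python3 -m handwheel '[-2,0,0,0,0.65]'| grep -E 'pos|contact'
python3 -m handwheel '[-1,0,0,0,0.65]'| grep -E 'pos|contact'
```

```text
tool_pos: [0.5235, 0.2493, 0.0154]
contact_force: [-0.3, -0.4, -0.8]
tool_pos: [0.5191, 0.2493, 0.0155]
contact_force: [1.7, 0.4, 0.6]
tool_pos: [0.5171, 0.2493, 0.0155]
contact_force: [0.9, 0.4, 0.4]
tool_pos: [0.5167, 0.2492, 0.0157]
contact_force: [3.3, -1.0, -1.0]
```

```bash
python3 -m handwheel '[-1,0,0,0,0.65]'| grep -E 'pos|contact'
python3 -m handwheel '[-1,0,0,0,0.65,0,0,0,0,0.65]'| grep -E 'pos|contact'
```

```text
tool_pos: [0.5167, 0.2492, 0.0159]
contact_force: [7.1, -0.5, -0.9]
tool_pos: [0.5167, 0.2492, 0.0163]
contact_force: [7.1, -1.9, 0.1]
```

```bash
python3 -m handwheel '[21,0,0,0,0.65,0,0,50,0,0.65,0,0,50,0,0.65,-8,7,0,0.143,0.65,-8,7,0,0.143,0.65,-8,7,0,0.143,0.65,-8,7,0,0.143,0.65,-8,7,0,0.143,0.65]'| grep -E 'pos|rot|contact'
python3 -m handwheel '[-8,7,0,0.143,0.65,-8,7,0,0.143,0.65,-8,7,0,0.143,0.65,-8,7,0,0.143,0.65,-8,7,0,0.143,0.65,-8,7,0,0.143,0.65,0,0,0,0,0.65]'| grep -E 'pos|rot|contact'
python3 - <<'E'
from meas import *
for n in ('side','scene'):
  im,d,W,c=cloud(n); w=c['world_to_cam'];k=[c['fx'],c['fy'],c['cx'],c['cy']]
  u,v=(355,292) if n=='side' else (392,222)
  cc,r=brown(im,W,w,k,u,v,.0415,.2); print(n,np.round(r[0],1),np.round(r[1],1),round(r[2],2),cc.min(0),cc.max(0))
E
```

```text
tool_pos: [0.4941, 0.2845, 0.1152]
tool_rot: [-3.141, 0.001, 0.751]
contact_force: [0.5, -0.2, -0.8]
tool_pos: [0.4456, 0.3268, 0.1152]
tool_rot: [-3.14, 0.0, 1.605]
contact_force: [0.5, 0.3, -0.1]
side [448.5 256.1] [119.3 126.9] 1.93 [336 274] [387 309]
scene [447.  248.6] [128.  121.6] 1.58 [366 205] [414 230]
```

```bash
python3 -m handwheel '[0,0,-50,0,0.65,0,0,-40,0,0.65,0,0,-10,0,0.65,0,-4,0,0,0.65,0,-4,0,0,0.65,0,-4,0,0,0.65,0,-4,0,0,0.65]'| grep -E 'pos|rot|contact'
python3 -m handwheel '[0.2,-6,0,0,0.65,0.2,-6,0,0,0.65,0.2,-6,0,0,0.65,0.2,-6,0,0,0.65,0.2,-6,0,0,0.65,0.2,-6,0,0,0.65]'| grep -E 'pos|rot|contact'
```

```text
tool_pos: [0.4479, 0.3103, 0.0164]
tool_rot: [3.14, -0.001, 1.602]
contact_force: [0.9, 1.7, -0.2]
tool_pos: [0.4486, 0.274, 0.0157]
tool_rot: [3.141, -0.001, 1.603]
contact_force: [1.1, 4.1, 4.4]
```

```bash
python3 -m handwheel '[0.2,-7,0,0,0.65,0.2,-7,0,0,0.65,0.2,-7,0,0,0.65,0.2,-7,0,0,0.65,0.2,-7,0,0,0.65,0.2,-7,0,0,0.65,0,0,0,0,0.65]'| grep -E 'pos|rot|contact'
python3 - <<'E'
from meas import *
for n in ('side','scene'):
  im,d,W,c=cloud(n); w=c['world_to_cam'];k=[c['fx'],c['fy'],c['cx'],c['cy']]
  m=(hue(im)>.27)&(np.nan_to_num(W[...,2])>.03)&(W[...,2]<.05)&(W[...,0]>.37)&(W[...,0]<.53)&(W[...,1]>0)&(W[...,1]<.3)
  mm=cv2.morphologyEx(m.astype(np.uint8)*255,cv2.MORPH_CLOSE,np.ones((5,5)))
  cs=max(cv2.findContours(mm,0,1)[0],key=cv2.contourArea)[:,0]
  r=cv2.minAreaRect(np.array([ray(a,b,.0415,w,k)*1000 for a,b in cs],np.float32)); print(n,np.round(r[0],1),np.round(r[1],1),round(r[2],2))
E
```

```text
tool_pos: [0.4488, 0.2309, 0.0151]
tool_rot: [-3.14, 0.001, 1.602]
contact_force: [0.7, 0.1, 0.3]
side [448.3 182.6] [65.7 99.1] 1.47
scene [450.1 160.3] [123.8 119.4] 1.05
```

```bash
python3 -m handwheel '[0.2,-7,0,0,0.65,0.2,-7,0,0,0.65,0.2,-7,0,0,0.65,0.2,-7,0,0,0.65,0.2,-7,0,0,0.65,0.2,-7,0,0,0.65]'| grep -E 'pos|rot|contact'
python3 -m handwheel '[0.2,-7,0,0,0.65,0.2,-7,0,0,0.65,0.2,-7,0,0,0.65,0.2,-7,0,0,0.65,0.2,-7,0,0,0.65,0.2,-7,0,0,0.65]'| grep -E 'pos|rot|contact'
python3 -m handwheel '[0.2,-6,0,0,0.65,0.2,-6,0,0,0.65,0.2,-6,0,0,0.65,0.2,-6,0,0,0.65,0.2,-4,0,0,0.65]'| grep -E 'pos|rot|contact'
```

```text
tool_pos: [0.4506, 0.1896, 0.0155]
tool_rot: [3.142, 0.0, 1.603]
contact_force: [0.5, 0.3, 0.5]
tool_pos: [0.4518, 0.1476, 0.0154]
tool_rot: [-3.141, 0.0, 1.603]
contact_force: [0.0, 1.1, -0.4]
tool_pos: [0.4529, 0.1198, 0.0155]
tool_rot: [3.141, 0.0, 1.603]
contact_force: [0.2, -0.1, -0.1]
```

```bash
python3 -m handwheel '[0.1,-4,0,0,0.65,0.1,-4,0,0,0.65,0.1,-3,0,0,0.65]'| grep -E 'pos|contact'
python3 -m handwheel '[0,-2,0,0,0.65,0,-1,0,0,0.65]'| grep -E 'pos|contact'
python3 -m handwheel '[0,-1,0,0,0.65,0,-1,0,0,0.65]'| grep -E 'pos|contact'
```

```text
tool_pos: [0.4532, 0.109, 0.0154]
contact_force: [-0.3, 0.5, -0.2]
tool_pos: [0.4532, 0.1062, 0.0155]
contact_force: [0.2, 1.2, -0.1]
tool_pos: [0.4531, 0.1043, 0.0154]
contact_force: [-0.5, 0.8, 0.1]
```

Run:
```python
from h import *
im,d,W,c=cloud('scene'); im2,d2,W2,c2=cloud('side')
a=cv2.resize(im[190:280,280:400],None,fx=3.3,fy=3.3,interpolation=2);b=cv2.resize(im2[210:300,300:420],None,fx=3.3,fy=3.3,interpolation=2)
cv2.imwrite('pics/s4.png',np.hstack([a,b]))
```

```text
(no output)
```

View pics/s4.png

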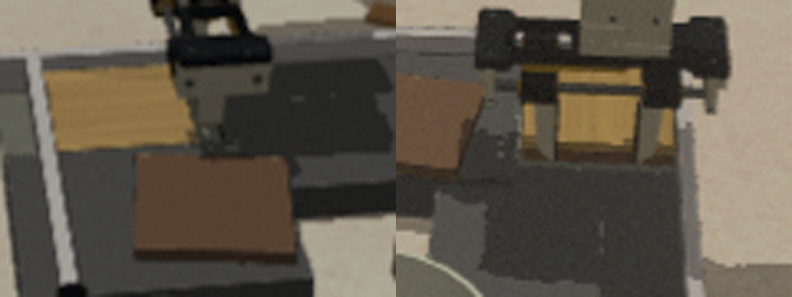

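The separator lies on the lower tile with the stop just ahead of it. I'll creep in until I feel the stop.

```bash
python3 -m handwheel '[0,-1,0,0,0.65,0,-0.5,0,0,0.65]'| grep -E 'pos|contact'
python3 -m handwheel '[0,-1,0,0,0.65]'| grep -E 'pos|contact'
python3 -m handwheel '[0,-1,0,0,0.65]'| grep -E 'pos|contact'
```

```text
tool_pos: [0.4536, 0.1034, 0.0155]
contact_force: [1.6, 7.1, -1.2]
tool_pos: [0.4536, 0.1032, 0.0156]
contact_force: [0.8, 13.6, -0.3]
tool_pos: [0.4536, 0.1029, 0.0156]
contact_force: [2.0, 19.1, -0.5]
```

Step 1 is done: 19 N felt at the stop. Now I'll retreat and check the separator, the next tile and the mug before the second part.

```bash
python3 -m handwheel '[0,15,0,0,0.65,0,0,50,0,0.65,0,0,50,0,0.65,10,40,30,0,0.65,20,40,30,0,0.65,0,40,30,0,0.65,0,0,0,0,0.65]'| grep -E 'pos|rot|contact'
python3 - <<'E'
from meas import *
def pr(n,s,r): print(n,s,np.round(r[0],1),np.round(r[1],1),round(r[2],2))
for n in ('scene','side'):
  im,d,W,c=cloud(n); w=c['world_to_cam'];k=[c['fx'],c['fy'],c['cx'],c['cy']]
  u,v=(318,222) if n=='scene' else (362,243)
  r=brown(im,W,w,k,u,v,.04,.2)[1]; pr(n,'sep',r)
  u,v=(345,250) if n=='scene' else (300,246)
  r=brown(im,W,w,k,u,v,.0535)[1]; pr(n,'next',r)
f=np.load('w1.npz');W=f['W']
m=(W[...,2]>.055)&(W[...,2]<.085)&(W[...,1]>.2)&(W[...,1]<.34)&(W[...,0]>.58)&(W[...,0]<.75)
print('mug',np.nanmin(W[m],0),np.nanmax(W[m],0))
W=np.load('side0.npz')['W']
m=(W[...,2]>.055)&(W[...,2]<.085)&(W[...,1]>.2)&(W[...,1]<.34)&(W[...,0]>.6)&(W[...,0]<.75)
print('mug side',np.nanmin(W[m],0),np.nanmax(W[m],0))
E
```

```text
tool_pos: [0.4834, 0.2365, 0.2067]
tool_rot: [3.134, -0.003, 1.607]
contact_force: [0.4, -0.7, 0.9]
scene sep [452.   35.6] [121.7 116. ] 1.04
scene next [614.2  91.8] [118.  128.3] 83.51
side sep [455.4  46.1] [120.4 134.4] 3.37
side next [611.5 102.7] [128.6 119.6] 82.55
mug [0.6133081  0.22839981 0.05503837] [0.6640424  0.30408088 0.07728191]
mug side [0.61536883 0.22905583 0.05504014] [0.70941825 0.3025509  0.07526512]
```

```bash
python3 -m handwheel '[32,-16,0,0,0.65,32,-16,0,0,0.65,32,-16,0,0,0.65,32,-16,0,0,0.65,0,0,0,0,0.65]'| grep -E 'pos|rot|contact'
python3 -m handwheel '[0,0,-50,0,0.65,0,0,-50,0,0.65,0,0,-50,0,0.65,0,0,-24,0,0.65,0,0,0,0,0.65]'| grep -E 'pos|rot|contact'
```

```text
tool_pos: [0.6117, 0.1637, 0.2]
tool_rot: [-3.139, 0.002, 1.598]
contact_force: [0.0, -0.0, -0.2]
tool_pos: [0.6052, 0.1669, 0.0238]
tool_rot: [-3.131, 0.001, 1.602]
contact_force: [-0.0, -0.1, -0.1]
```

```bash
python3 -m handwheel '[0.7,-3,0,0,0.65,0.7,-5,0,0,0.65,0.7,-6,0,0,0.65,0.7,-6,0,0,0.65,0.7,-6,0,0,0.65,0.7,-6,0,0,0.65,0.7,-6,0,0,0.65]'| grep -E 'pos|rot|contact'
python3 -m handwheel '[0.3,-6,0,0,0.65,0,-5,0,0,0.65,0,-3,0,0,0.65,0,0,0,0,0.65]'| grep -E 'pos|rot|contact'
```

```text
tool_pos: [0.6149, 0.1302, 0.0296]
tool_rot: [3.14, -0.001, 1.603]
contact_force: [-0.9, 4.1, 3.0]
tool_pos: [0.6154, 0.1156, 0.0293]
tool_rot: [3.14, 0.0, 1.603]
contact_force: [0.5, 3.1, 2.9]
```

```bash
python3 -m handwheel '[0,-2,0,0,0.65,0,-2,0,0,0.65,0,0,0,0,0.65]'| grep -E 'pos|rot|contact'
python3 -m handwheel '[0,15,0,0,0.65,0,0,50,0,0.65,0,0,50,0,0.65,0,0,50,0,0.65,0,0,0,0,0.65]'| grep -E 'pos|rot|contact'
python3 - <<'E'
from meas import *
for n in ('scene','side'):
  im,d,W,c=cloud(n); w=c['world_to_cam'];k=[c['fx'],c['fy'],c['cx'],c['cy']]
  u,v=(335,250) if n=='scene' else (300,240)
  cc,r=brown(im,W,w,k,u,v,.0535); print(n,np.round(r[0],1),np.round(r[1],1),round(r[2],2),cc.min(0),cc.max(0))
E
```

```text
tool_pos: [0.6152, 0.1122, 0.0291]
tool_rot: [3.14, -0.0, 1.603]
contact_force: [1.0, 4.6, 2.6]
tool_pos: [0.6182, 0.1277, 0.1864]
tool_rot: [3.128, 0.0, 1.603]
contact_force: [0.5, 0.6, 0.6]
scene [626.1  42.4] [128.1 119.3] 1.84 [300 240] [352 273]
side [623.4  53.5] [118.4 129.1] 1.99 [274 222] [320 250]
```

```bash
python3 -m handwheel '[8,-8,0,-0.143,0.65,8,-8,0,-0.143,0.65,8,-8,0,-0.143,0.65,8,-8,0,-0.143,0.65,8,-8,0,-0.143,0.65,8,-8,0,-0.143,0.65,8,-8,0,-0.143,0.65,8,-8,0,-0.143,0.65]'| grep -E 'pos|rot|contact'
python3 -m handwheel '[8,-8,0,-0.143,0.65,8,-6,0,-0.143,0.65,8,-6,0,-0.143,0.65,6,0,0,0,0.65,0,0,0,0,0.65,0,0,0,0,0.65]'| grep -E 'pos|rot|contact'
python3 - <<'E'
from h import *
W=np.load('scene0.npz')['W']
m=(W[...,2]>.045)&(W[...,0]>.66)&(W[...,0]<.76)&(W[...,1]>-.08)&(W[...,1]<.01)
q=W[m]; print(q.min(0),q.max(0)); h=q[q[:,2]>.064]; print(len(h),h.min(0) if len(h) else '',h.max(0) if len(h) else '')
E
```

```text
tool_pos: [0.6778, 0.0629, 0.1755]
tool_rot: [-3.14, 0.005, 0.453]
contact_force: [0.6, 0.3, -1.2]
tool_pos: [0.7081, 0.0436, 0.1774]
tool_rot: [-3.142, 0.002, 0.033]
contact_force: [-0.0, 0.1, -0.2]
[ 0.66020738 -0.05622626  0.04501213] [0.73092099 0.00998857 0.06762518]
38 [ 0.70885832 -0.03562321  0.06407604] [ 0.7301936  -0.01663863  0.06762518]
```

```bash
python3 -m handwheel '[0,0,-50,0,0.65,0,0,-50,0,0.65,0,0,-30,0,0.65,0,0,0,0,0.65,0,0,0,0,0.65]'| grep -E 'pos|rot|contact'
python3 -m handwheel '[0,0,-10,0,0.65,0,0,-8,0,0.65,0,0,-4,0,0.65,0,0,0,0,0.65]'| grep -E 'pos|rot|contact'
```

```text
tool_pos: [0.7089, 0.0435, 0.0495]
tool_rot: [3.141, -0.0, 0.031]
contact_force: [0.5, -0.3, 0.4]
tool_pos: [0.7084, 0.0431, 0.0263]
tool_rot: [3.142, 0.001, 0.03]
contact_force: [0.6, -0.4, -1.0]
```

```bash
python3 -m handwheel '[-5,-0.1,0,0,0.65,-5,-0.1,0,0,0.65,-4,-0.1,0,0,0.65,-5,-0.2,0,0,0.65,-6,-0.2,0,0,0.65,-7,-0.2,0,0,0.65,-7,-0.2,0,0,0.65,-7,-0.2,0,0,0.65]'| grep -E 'pos|rot|contact'
python3 -m handwheel '[-7,-0.2,0,0,0.65,-7,-0.2,0,0,0.65,-7,-0.2,0,0,0.65,-7,-0.2,0,0,0.65,-7,-0.2,0,0,0.65,-7,-0.2,0,0,0.65,-6,-0.2,0,0,0.65,0,0,0,0,0.65]'| grep -E 'pos|rot|contact'
python3 - <<'E'
from meas import *
for n in ('scene','side'):
  im,d,W,c=cloud(n); w=c['world_to_cam'];k=[c['fx'],c['fy'],c['cx'],c['cy']]
  m=(hue(im)>.17)&(hue(im)<.29)&(W[...,2]>.045)&(W[...,2]<.064)&(W[...,0]>.38)&(W[...,0]<.7)&(W[...,1]>-.05)&(W[...,1]<.14)
  mm=cv2.morphologyEx(m.astype(np.uint8)*255,cv2.MORPH_CLOSE,np.ones((5,5)))
  cs=max(cv2.findContours(mm,0,1)[0],key=cv2.contourArea)[:,0]
  r=cv2.minAreaRect(np.array([ray(a,b,.0535,w,k)*1000 for a,b in cs],np.float32)); print(n,np.round(r[0],1),np.round(r[1],1),round(r[2],2))
E
```

```text
tool_pos: [0.6625, 0.0418, 0.0271]
tool_rot: [3.141, -0.001, 0.03]
contact_force: [1.9, 0.2, 0.3]
tool_pos: [0.6135, 0.0405, 0.0267]
tool_rot: [3.142, 0.002, 0.03]
contact_force: [0.8, 0.0, 1.3]
scene [555.4  50.7] [ 59.8 112.8] 84.22
side [543.8  52. ] [118.6 131.5] 0.71
```

```bash
python3 -m handwheel '[-7,-0.2,0,0,0.65,-7,-0.2,0,0,0.65,-7,-0.2,0,0,0.65,-7,-0.2,0,0,0.65,-7,-0.2,0,0,0.65,-7,-0.2,0,0,0.65,-6,-0.2,0,0,0.65]'| grep -E 'pos|rot|contact'
python3 -m handwheel '[-7,-0.2,0,0,0.65,-7,-0.2,0,0,0.65,-7,-0.2,0,0,0.65,-5,-0.2,0,0,0.65,-5,-0.2,0,0,0.65,-3,-0.1,0,0,0.65,0,0,0,0,0.65]'| grep -E 'pos|rot|contact'
```

```text
tool_pos: [0.5661, 0.039, 0.0269]
tool_rot: [3.141, -0.0, 0.03]
contact_force: [2.0, 0.6, 1.0]
tool_pos: [0.5319, 0.038, 0.0266]
tool_rot: [3.142, 0.001, 0.03]
contact_force: [0.2, -0.3, -0.7]
```

Run:
```python
from h import *
im,d,W,c=cloud('scene'); im2,d2,W2,c2=cloud('side')
a=cv2.resize(im[190:280,280:400],None,fx=3.3,fy=3.3,interpolation=2);b=cv2.resize(im2[210:300,300:420],None,fx=3.3,fy=3.3,interpolation=2)
cv2.imwrite('pics/s5.png',np.hstack([a,b]))
```

```text
(no output)
```

View pics/s5.png

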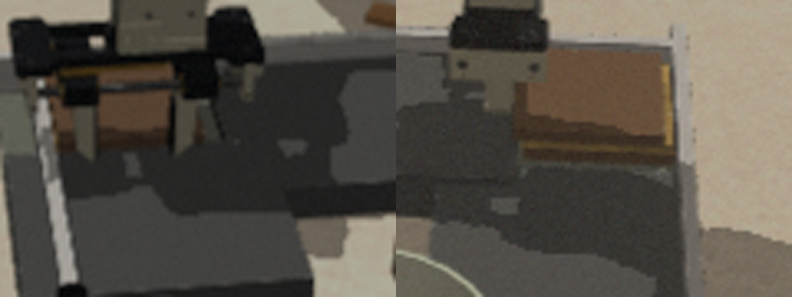

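The tile lies on the separator, with a yellow strip of separator still showing on the fence side (side crop, col 668), so it has about 9 mm to go. I'll creep to the fence.

```bash
python3 -m handwheel '[-3,-0.1,0,0,0.65,-2,0,0,0,0.65]'| grep -E 'pos|contact'
python3 -m handwheel '[-2,0,0,0,0.65]'| grep -E 'pos|contact'
python3 -m handwheel '[-1,0,0,0,0.65]'| grep -E 'pos|contact'
python3 -m handwheel '[-1,0,0,0,0.65]'| grep -E 'pos|contact'
```

```text
tool_pos: [0.5279, 0.0378, 0.0267]
contact_force: [1.6, 0.3, 1.2]
tool_pos: [0.526, 0.0378, 0.0268]
contact_force: [1.5, 0.2, -0.7]
tool_pos: [0.5248, 0.0378, 0.0268]
contact_force: [2.0, -0.2, -0.3]
tool_pos: [0.5238, 0.0378, 0.0268]
contact_force: [1.9, -0.9, -0.3]
```

```bash
python3 -m handwheel '[-1,0,0,0,0.65]'| grep -E 'pos|contact'
python3 -m handwheel '[-1,0,0,0,0.65]'| grep -E 'pos|contact'
python3 -m handwheel '[-1,0,0,0,0.65]'| grep -E 'pos|contact'
```

```text
tool_pos: [0.5228, 0.0378, 0.0268]
contact_force: [2.9, -0.5, -0.5]
tool_pos: [0.5225, 0.0377, 0.0269]
contact_force: [5.4, -0.6, -1.9]
tool_pos: [0.5225, 0.0376, 0.0272]
contact_force: [7.6, -0.3, -2.4]
```

```bash
python3 -m handwheel '[15,0,0,0,0.65,0,0,50,0,0.65,0,0,50,0,0.65,-8,8,0,0.143,0.65,-8,8,0,0.143,0.65,-8,8,0,0.143,0.65,-8,8,0,0.143,0.65,-8,8,0,0.143,0.65]'| grep -E 'pos|rot|contact'
python3 -m handwheel '[-8,8,0,0.143,0.65,-8,8,0,0.143,0.65,-7,8,0,0.143,0.65,-7,8,0,0.143,0.65,-7,8,0,0.143,0.65,-6,7,0,0.143,0.65,0,0,0,0,0.65,0,0,0,0,0.65]'| grep -E 'pos|rot|contact'
```

```text
tool_pos: [0.4943, 0.0781, 0.1264]
tool_rot: [-3.14, 0.002, 0.751]
contact_force: [1.0, 0.5, -0.2]
tool_pos: [0.4523, 0.1247, 0.1266]
tool_rot: [-3.141, 0.0, 1.599]
contact_force: [0.6, -0.0, -0.2]
```

```bash
python3 -m handwheel '[0,0,-50,0,0.65,0,0,-38,0,0.65,0,0,-10,0,0.65,0,0,0,0,0.65,0,0,0,0,0.65]'| grep -E 'pos|rot|contact'
```

```text
tool_pos: [0.4539, 0.1248, 0.0299]
tool_rot: [3.14, -0.0, 1.602]
contact_force: [1.4, -0.1, 1.1]
```

```bash
python3 -m handwheel '[0,0,-4,0,0.65,0,-5,0,0,0.65,0,-5,0,0,0.65,0,-4,0,0,0.65,0,-3,0,0,0.65,0,-1,0,0,0.65]'| grep -E 'pos|rot|contact'
python3 -m handwheel '[0,-1,0,0,0.65,0,-1,0,0,0.65]'| grep -E 'pos|contact'
python3 -m handwheel '[0,-1,0,0,0.65]'| grep -E 'pos|contact'
```

```text
tool_pos: [0.4529, 0.1069, 0.025]
tool_rot: [3.141, -0.001, 1.602]
contact_force: [-0.8, 4.3, 1.5]
tool_pos: [0.4529, 0.1052, 0.0249]
contact_force: [-0.4, 4.8, 4.1]
tool_pos: [0.453, 0.1042, 0.0249]
contact_force: [-0.1, 3.3, 4.3]
```

```bash
python3 -m handwheel '[0,-1,0,0,0.65]'| grep -E 'pos|contact'
python3 -m handwheel '[0,-1,0,0,0.65]'| grep -E 'pos|contact'
python3 -m handwheel '[0,-1,0,0,0.65]'| grep -E 'pos|contact'
```

```text
tool_pos: [0.4531, 0.1036, 0.025]
contact_force: [1.2, 11.1, 3.4]
tool_pos: [0.4534, 0.1034, 0.025]
contact_force: [0.9, 15.4, 2.3]
tool_pos: [0.4535, 0.1033, 0.025]
contact_force: [2.1, 21.9, 1.9]
```

Home with 22 N at the tool. I'll retreat and verify.

```bash
python3 -m handwheel '[0,15,0,0,0.65,0,0,50,0,0.65,0,0,50,0,0.65,0,0,50,0,0.65,0,0,50,0,0.65,0,0,50,0,0.65,0,-20,30,0,0.65,0,0,0,0,0.65]'| grep -E 'time|pos|rot|contact'
python3 - <<'E'
from meas import *
for n,(u,v),o in (('scene',(318,218),(4.5,.3)),('side',(362,240),(2,11))):
  im,d,W,c=cloud(n); w=c['world_to_cam'];k=[c['fx'],c['fy'],c['cx'],c['cy']]
  cc,r=brown(im,W,w,k,u,v,.052); print(n,np.round(r[0],1),np.round(r[1],1),round(r[2],2),cc.min(0),cc.max(0))
im,d,W,c=cloud('wrist'); np.savez('w9.npz',im=im,W=W,w=c['world_to_cam'],k=[c['fx'],c['fy'],c['cx'],c['cy']]); cv2.imwrite('pics/w9.png',im)
E
```

```text
time: 28.4
tool_pos: [0.4545, 0.0942, 0.3091]
tool_rot: [3.133, 0.002, 1.602]
contact_force: [0.3, -0.9, -0.9]
scene [461.3  35. ] [137.  115.6] 0.98 [294 207] [338 234]
side [455.4  58.8] [117.8 157.1] 1.35 [338 224] [383 258]
```

View pics/w9.png

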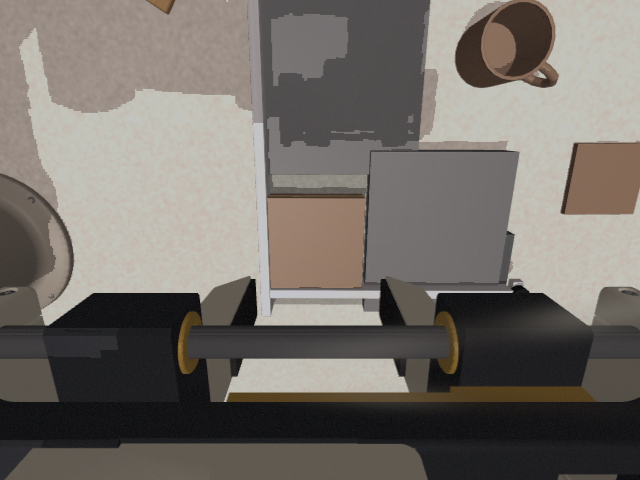

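The tile at (316,242) lies square against the fence (col 268) and the stop (row 289), and no separator shows past it. I'll check the pixels at its +x edge for a protruding separator.

Run:
```python
from meas import *
f=np.load('w9.npz'); im,W,w,k=[f[x] for x in ('im','W','w','k')]
for v in (215,265):
  print(v,'+x',[(u,*im[v,u,::-1].tolist()) for u in range(359,371)]); print('  fence',[(u,*im[v,u,::-1].tolist()) for u in range(259,273)])
print('+y',[(v,*im[v,316,::-1].tolist(),W[v,316,2].round(3)) for v in range(186,202)])
m=(hue(cv2.GaussianBlur(im,(3,3),0))>.1)&(np.nan_to_num(W[...,2])>.047)&(W[...,2]<.057)&(W[...,0]<.53)&(W[...,0]>.38)
m=cv2.morphologyEx(m.astype(np.uint8),2,np.ones((5,5)))
c=max(cv2.findContours(m,0,1)[0],key=cv2.contourArea)[:,0]
r=cv2.minAreaRect(np.array([ray(a,b,.052,w,k)*1000 for a,b in c],np.float32));print(r)
print('tile +x edge',ray(364,240,.052,w,k),'riser top',ray(367.5,240,.0415,w,k))
```

```text
215 +x [(359, 151, 123, 105), (360, 150, 125, 108), (361, 150, 124, 107), (362, 151, 124, 107), (363, 150, 124, 105), (364, 117, 97, 82), (365, 106, 100, 93), (366, 67, 66, 64), (367, 45, 43, 45), (368, 114, 109, 109), (369, 119, 115, 115), (370, 118, 116, 114)]
  fence [(259, 195, 195, 197), (260, 195, 196, 199), (261, 195, 195, 197), (262, 194, 195, 195), (263, 195, 195, 196), (264, 195, 196, 197), (265, 195, 195, 196), (266, 180, 175, 174), (267, 112, 104, 101), (268, 152, 127, 110), (269, 158, 133, 114), (270, 158, 132, 114), (271, 157, 131, 112), (272, 158, 132, 115)]
265 +x [(359, 148, 120, 103), (360, 147, 120, 102), (361, 149, 121, 103), (362, 112, 94, 83), (363, 85, 81, 74), (364, 53, 51, 50), (365, 42, 38, 39), (366, 109, 105, 105), (367, 119, 116, 116), (368, 118, 115, 115), (369, 117, 114, 114), (370, 117, 114, 113)]
  fence [(259, 169, 164, 158), (260, 189, 189, 191), (261, 195, 195, 198), (262, 194, 195, 198), (263, 194, 195, 197), (264, 194, 194, 196), (265, 195, 195, 195), (266, 195, 196, 194), (267, 194, 195, 195), (268, 177, 172, 172), (269, 110, 101, 99), (270, 150
[... 157 characters left out ...]
9, np.float64(0.019)), (189, 99, 97, 90, np.float64(0.019)), (190, 99, 95, 91, np.float64(0.02)), (191, 100, 97, 91, np.float64(0.022)), (192, 95, 92, 87, np.float64(0.02)), (193, 85, 79, 72, np.float64(0.019)), (194, 63, 49, 39, np.float64(0.028)), (195, 91, 72, 51, np.float64(0.033)), (196, 86, 69, 49, np.float64(0.042)), (197, 68, 54, 44, np.float64(0.048)), (198, 129, 103, 87, np.float64(0.051)), (199, 154, 129, 110, np.float64(0.054)), (200, 154, 128, 110, np.float64(0.053)), (201, 154, 127, 108, np.float64(0.052))]
((451.88360595703125, 34.05093765258789), (119.40003967285156, 119.3349380493164), 1.7621139287948608)
tile +x edge [0.5124266  0.04082849] riser top [0.51846894 0.03773364]
```

```bash
python3 -c "
from cell import robot
print(robot.hand_in())"
```

```text
the job is handed in; nothing more can be done
None
```

I handed the job in at about 29 s: the separator and the larger tile are stacked square, against the fence and the end stop (tool force 19 N and 22 N on the final pushes). No verdict came back, and no separator shows past the tile's edges in the last wrist picture; the fingertips proved about 35 mm shorter than stated (20.6 mm above the reported TCP), so I set heights by touching the ledge.

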